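# Level the casting shelf and hold it down

## Task

The little casting shelf has to be level before resin goes into the platter: draw the blue lock pin up out of its bore and park it upright, fully down, in the open notch in the side of the same steel block. Then press the sprung shelf firmly down onto its foot and turn the red knob of the levelling foot until the spirit level's bubble is centred between its two black lines, with the shelf pressed down. Finish while still pressing the shelf down with the bubble centred (do not let go), and leave the bowl, the wax jar and the chuck key where they are.

Things in the scene. Friction and masses are not known exactly. Their poses are not given: they have to be found in the camera images.
- pin_mid (a point): Loose lock pin, half-way up (z up the pin). Upright, 105 mm long, about 120 g: lower 35 mm a steel shank 10 mm in diameter, tapered tip; upper 70 mm a blue barrel 16 mm in diameter, to be gripped. At the start the shank is in the bore and the barrel's shoulder rests on the block, this point 17.5 mm above the block's top. The knob's axis is 66 mm away in +y of the stand.
- stand: Grey base plate 190 x 420 x 12 mm fixed on the bench, carrying shelf and lock block; origin under its middle. z up, y along the shelf from the knob's end to the other end, x from bore to notch. The pivot line of the shelf is at y = +20 mm, the knob at x = 0, y = -108 mm, bore at x = 0, notch at x = +70 mm, both at y = -174 mm.
- bore (a point): Mouth of the lock bore in the top of the steel lock block (top 85 mm above the bench, 42 mm wide in y); hole 11.6 mm wide, 40 mm deep. Axes as the stand's. Two black ears of the knob stand 2.7 mm clear of the pin on its -x and +x sides, so the pin keeps the knob from turning; their tops are 22 to 30 mm above the block's top and their outer sides 18 mm from the pin's axis.
- notch (a point): Parking place in the same block: a slot 13 mm wide in x, 40 mm deep downwards, open at the top and at its -y side; its closed end is 7 mm to the +y side of this point. The point is on the block's top face, where the pin's axis should stand. Parked, the barrel's shoulder rests on the block's top. Axes as the stand's.
- knob_grip (a point): On the axis of the levelling foot's red knob, 130 mm above the bench (give or take 3), half-way up its grip: a fluted cylinder, 34 mm core, 39 mm over the flutes (looks only), from 19 mm below to 15 mm above this point. Turns with the knob; friction 0.06 N m, stays where left. Clockwise from above raises this end of the shelf: 1.5 mm or 12 mrad per rad. Needs 0.4 to 1.6 rad clockwise.
- skirt (a point): Centre of the top face of the knob's black skirt, 64 mm in diameter, 19 mm below knob_grip; it turns with the knob and fingertips may press on it. Two ears reach from it to 78 mm from the axis, to the -y side at the start. Pressing knob or skirt down with 7 N seats the shelf (about 1.8 mm lower); use about 10 N, held steady: the foot pad is rubber and gives a little more under more push.
- level_mid (a point): Top of the middle of the spirit level screwed on the shelf's +x edge: aluminium, 130 x 32 mm, lying along y, green vial with two black lines 14 mm either side of the middle. The plywood shelf is 164 x 300 mm, top 100 mm above the bench, pivoted below the level's middle, 128 mm from the knob. A wooden platter 120 mm wide, 26 mm high is fixed on it.
- bubble (a joint): Bubble (pale yellow, 21 mm long) along the vial, m: 0 centred between the lines, positive towards the knob's end, range +-0.020. It runs to the higher end, settles in 0.4 s: +12 mm per rad of clockwise turn. Starts at -6 to -17 mm with the shelf pressed by 10 N (knob's end too low); each further newton adds about -0.35 mm. Unpressed it reads some 14 mm more positive: only readings with the shelf pressed count.
- seat (a joint): How far the sprung shelf is pressed down at the knob's end, rad: 0 sprung up, 0.014 seated on its foot, up to 0.02 as the rubber pad gives under a hard push. It springs back up when released.
- bowl: Bystander: small turned wooden bowl, 100 mm across, 45 mm high, on the bench beyond the shelf's other end; origin at its underside.
- wax_jar: Bystander: amber jar with steel lid, 60 mm in diameter, 75 mm high, on the bench on the +x side of the stand; origin at its underside.
- chuck_key: Bystander: steel T-shaped chuck key lying on the bench beside the lock block, 103 mm long, T bar 90 mm, 18 mm thick at most; origin at the T bar's middle.
Not all that is in view belongs to the job. Of the things shaped like the part that bears pin_mid, the blue one is meant.

How it is judged:
On the way, in this order (a step that is already met when the one before it is completed fails the run):
1. the pin is parked upright in the notch, fully down, and let go (x of pin_mid in the frame of notch between -0.005 and 0.005 m and y of pin_mid in the frame of notch between -0.01 and 0.008 m and z of pin_mid in the frame of notch between 0.012 and 0.0215 m and angle between pin_mid's own z axis and vertical below 0.12 rad and contact force between the fingers and pin below 0.3 N), for 0.2 s.
2. the shelf is pressed down on its foot with the bubble centred (value of joint bubble between -0.004 and 0.004 m and value of joint seat above 0.0125 rad and contact force between the fingers and shelf above 2 N), for 0.3 s.
At the end, for the whole second after the job is handed in: Pin upright (7 degrees) in the notch: 5 mm sideways, 8 to 10 mm along the slot, shoulder within 4 mm of the block top, untouched; the fingers press shelf, knob or level with over 2 N so that the shelf is seated (seat above 0.0125 rad), bubble at rest within 4 mm of the middle (all of step 1 and all of step 2 and velocity of joint bubble between -0.01 and 0.01 m/s); the arm keeps its last pose, push and grip.
It fails at once if the bowl pushed away or knocked over (distance of bowl from where it was at the start of the episode above 0.03 m or angle between bowl's own z axis and vertical above 0.5 rad).
It fails at once if the wax jar pushed away or knocked over (distance of wax_jar from where it was at the start of the episode above 0.03 m or angle between wax_jar's own z axis and vertical above 0.5 rad).
It fails at once if the chuck key pushed away or knocked over (distance of chuck_key from where it was at the start of the episode above 0.03 m or angle between chuck_key's own z axis and vertical above 0.5 rad).
It also fails if it takes over 61 s, if anything falls off the work surface, if the arm or the gripper's body presses on something with over 40 N, if the wrist force passes 120 N, or if a joint passes its speed limit or range.

## Robot

A 6-joint arm with a two-finger parallel gripper is mounted at the origin on the work surface. World frame = base frame: x ahead of the robot, y to its left, z up, the work surface at z = 0. Lengths are in m, angles in rad, forces in N, time in s.
With the tool pointing down it reaches from about 0.35 to 0.775 m from the base axis. Payload 7.3 kg.
Tool frame: the origin (TCP) lies midway between the tips of the shut fingers; the grasp point (between the pads) lies 19 mm behind it (robot.tcp_to_grasp is the distance from the TCP to the grasp point, in m); x points along the fingers, z is the direction in which the jaws open and shut, and the axes are right-handed (so a half turn about x gives the same grasp; the last joint's range is limited). The gripper opens to 92 mm and grips with 3 to 60 N. Pads are 19 mm wide; open, the fingers measure 130 mm over their backs; the gripper's body (75 mm by 190 mm) begins 47 mm behind the grasp point.
Start: joints at [-1.283, 0.342, 1.524, -0, 1.275, -0.146], TCP at [0.221, -0.476, 0.227] pointing down, gripper open.
Joint ranges: [-2.53, 2.53], [-0.77, 2.02], [0.04, 2.7], [-1, 4.14], [0.28, 2.66], [-3.11, 3.11]. Speed limits (rad/s): [2.57, 2.57, 3.14, 3.14, 3.14, 3.14].

## Interface

Orientations are given as [roll, pitch, yaw] about the fixed x, y, z axes, in that order (R = Rz(yaw) Ry(pitch) Rx(roll)).
In Python, from cell import robot gives the robot as it stands.
- The arm moves only by the tool move_arm, never from a script. Its argument "deltas" is a list of rows, each an object with "dp": the shift along the tool's x, y, z in m, a list of three; "turn": the turn, a rotation vector about the tool's x, y, z in degrees, a list of three. A call has 1 to 10 rows; each row is the pose to reach, as a shift and turn from the pose commanded when the call began, along the tool's axes at that moment; what a row does not reach only later rows make up. A row lasts 1/10 s, in which the tool goes at most 50 mm and 8.59 degrees, less where a joint would pass 70% of its speed; a pose out of reach is approached as far as the arm can. A call with a gripper value outside its range is refused whole. "hand" is the finger opening in m, from 0 to 0.0918, set as the call begins (left out, the last holds). The fingers move at their own pace and stop on an object; "squeeze" is the grip in N (left out, the last holds). Time passes only in rows, so rows that repeat a pose let the fingers close. It gives the time, the measured TCP pose, the force and the opening at its end, in the units of the state.
- robot.observe(): the state, without advancing time (a new reading comes with each control period).
- robot.read_camera(name): name is "scene" or "top" or "wrist"; returns (picture, depth): 420x560x3 uint8, red, green, blue; 420x560 float32, m along the optical axis (not along the pixel's ray), 0 where there is no reading.
- robot.camera_info(name): a dict with "fx", "fy", "cx", "cy" (pixels), "R" (3x3) and "t" (3): a world point X has camera coordinates R X + t. Camera axes: x right, y down, z forward; pixel columns grow to the right and rows downward; lengths in m; the calibration is good to about 2 mm. A picture is of the moment at which its call begins: read the wrist's pose just before it. camera_info takes no time and is no camera call; for the wrist camera it gives the pose at the moment of the call.
- robot.hand_in(): hands the job in, once; it reports no verdict.
The state is a dict: "time": time; "qpos": joint angles; "qvel": joint speeds; "joint_efforts": joint torques, N m; "tool_pos": TCP position; "tool_rot": TCP orientation; "contact_force": force on the tool from outside, world axes, zero at the start; "torque": the same for the moment, N m; "opening": finger opening in m.
Only numpy, scipy, OpenCV 4.12 (cv2) and the standard library are available. Lean on these libraries where they do the work, as an engineer would, in place of code of your own. Each camera call takes 0.05 s, during which the arm holds its last target.

## Working session

There is one attempt and no reset: what is moved stays moved. The work goes in short steps, Python scripts to look and compute and a tool call to move; the robot and the scene stay as the last step left them, time stands still between calls to the robot, and variables do not carry over. Pictures are saved under pics/ and viewed, and the job is handed in when it is done.

Besides the shell and the picture viewer there is one more tool, called after "Request:" as name([rows], argument=value, ...), one row to a line, values as JSON. move_arm: Moves the arm, as the interface text tells. Its arguments: {"type":"object","properties":{"deltas":{"type":"array"},"hand":{"type":"number"},"squeeze":{"type":"number"}},"required":["deltas"]}

```bash
ls; mkdir -p pics; python3 - <<'E'
from cell import robot
import cv2
o=robot.observe()
for k in o: print(k,o[k])
for n in ["scene","top","wrist"]:
    p,d=robot.read_camera(n); cv2.imwrite(f"pics/{n}0.png",p[:,:,::-1])
    import numpy as np
    np.save(f"{n}0.npy",d)
    c=robot.camera_info(n); print(n,c)
E
```

```text
pics
time 0.0
qpos [-1.28300441e+00  3.42688834e-01  1.52498750e+00  3.43765910e-05
  1.27537762e+00 -1.46013746e-01]
qvel [-0.00070668 -0.00019678  0.00093361 -0.00019971 -0.00053953  0.0015385 ]
joint_efforts [-1.68576635e-04 -4.31240201e+01 -2.44218206e+01  7.17753125e-02
  5.59608615e-02 -1.60040913e-04]
tool_pos [ 0.22058426 -0.47598608  0.22607284]
tool_rot [2.97308714 1.56933466 1.83608645]
contact_force [-0.58786335  0.31481232 -0.13108835]
torque [ 0.00033535 -0.00144274 -0.00676658]
opening 0.09147199021694173
scene {'fx': 497.6442189225187, 'fy': 497.6442189225187, 'cx': 279.42818562188586, 'cy': 209.05944202156115, 'R': array([[ 0.46113666,  0.88732868, -0.00089668],
       [ 0.51116946, -0.26647587, -0.81712692],
       [-0.72529909,  0.37634882, -0.57645711]]), 't': array([-0.33822572, -0.16476455,  1.69453701])}
top {'fx': 409.0438477717743, 'fy': 409.0438477717743, 'cx': 279.4010094790787, 'cy': 208.98206580812248, 'R': array([[ 0.00609418, -0.9998387 , -0.01689488],
       [-0.98545455, -0.00313543, -0.16991024],
       [ 0.16982986,  0.0176846 , -0.98531471]]), 't': array([0.0888684 , 0.59912633, 0.977649  ])}
wrist {'fx': 362.43791998825185, 'fy': 362.43791998825185, 'cx': 278.6242194765922, 'cy': 209.39526427198183, 'R': array([[ 0.42052013, -0.90728148, -0.0017729 ],
       [-0.86594136, -0.40194081,  0.29763929],
       [-0.27075522, -0.12362808, -0.95467676]]), 't': array([-0.52372507, -0.03763742,  0.39195201])}
```

View pics/scene0.png

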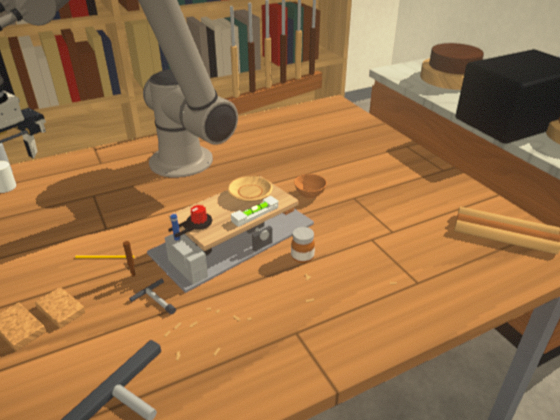

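View pics/top0.png

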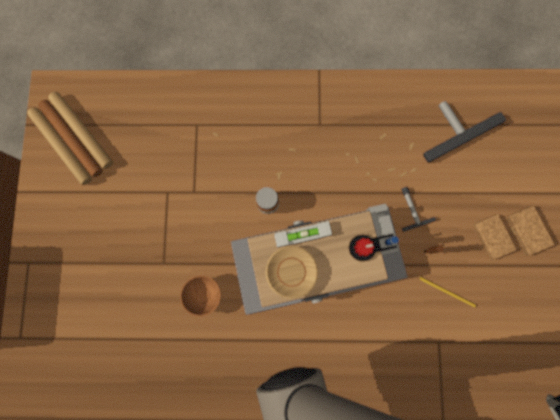

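View pics/wrist0.png

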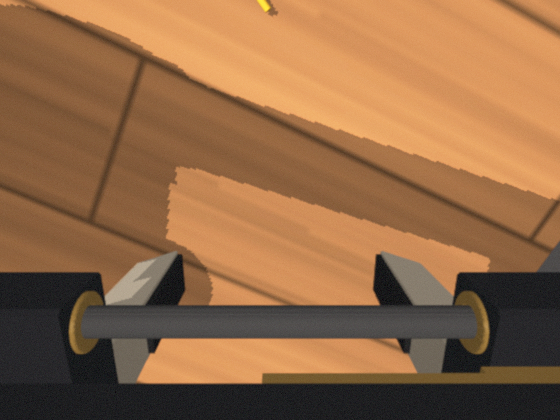

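```bash
python3 - <<'E'
import cv2
p=cv2.imread("pics/scene0.png"); cv2.imwrite("pics/scene0c.png",cv2.resize(p[170:320,70:340],None,fx=2.9,fy=2.9,interpolation=cv2.INTER_CUBIC))
p=cv2.imread("pics/top0.png"); cv2.imwrite("pics/top0c.png",cv2.resize(p[180:330,220:460],None,fx=3.3,fy=3.3,interpolation=cv2.INTER_CUBIC))
E
```

```text
(no output)
```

View pics/scene0c.png

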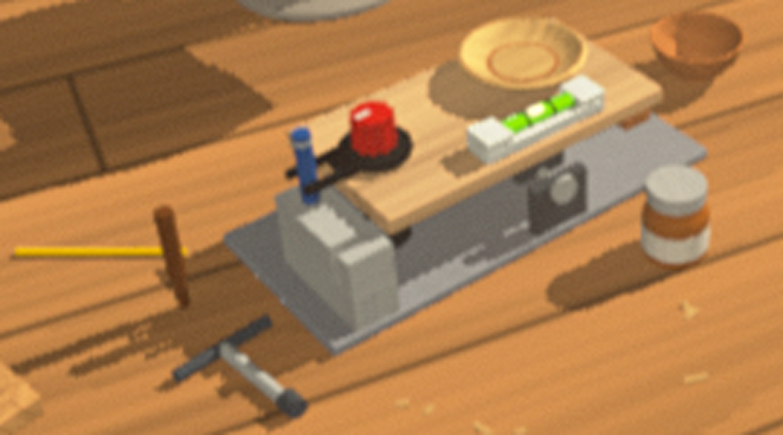

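View pics/top0c.png

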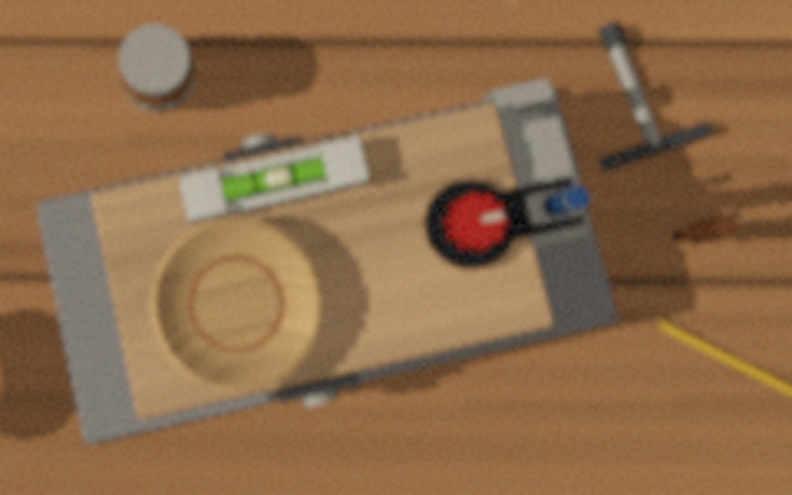

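```bash
cat > h.py <<'E'
import numpy as np,cv2
K={}
def ray(c,u,v,z):
    R=np.array(c['R']);t=np.array(c['t'])
    d=R.T@np.array([(u-c['cx'])/c['fx'],(v-c['cy'])/c['fy'],1]); o=-R.T@t
    return o+d*(z-o[2])/d[2]
def proj(c,X):
    x=np.array(c['R'])@X+np.array(c['t']); return np.array([c['fx']*x[0]/x[2]+c['cx'],c['fy']*x[1]/x[2]+c['cy']])
E
python3 - <<'E'
from h import *
from cell import robot
c=robot.camera_info("top"); s=3.3
f=lambda u,v,z: ray(c,220+(u+.5)/s-.5,180+(v+.5)/s-.5,z)
for n,u,v,z in [("c1",38,203,.012),("c2",88,443,.012),("c3",618,320,.012),("knobtop",477,222,.145),("pintop",576,197,.155),("blockcorner notch -y",578,185,.085),("level mid",275,178,.116),("shelf corner",134,418,.1),("shelfcorner2",552,325,.1),("jar",155,60,.075)]:
    print(n,f(u,v,z).round(4))
cs=robot.camera_info("scene");s=2.9
f=lambda u,v,z: ray(cs,70+(u+.5)/s-.5,170+(v+.5)/s-.5,z)
for n,u,v,z in [("knobtop",375,109,.145),("pintop",300,133,.155),("plate",708,152,.012),("plate",225,241,.012),("plate",335,352,.012),("lvl",538,107,.116)]:
    print(n,f(u,v,z).round(4))
E
```

```text
c1 [0.5207 0.2166 0.012 ]
c2 [0.3382 0.1738 0.012 ]
c3 [ 0.4329 -0.2315  0.012 ]
knobtop [ 0.4969 -0.1007  0.145 ]
pintop [ 0.5133 -0.1658  0.155 ]
blockcorner notch -y [ 0.5289 -0.186   0.085 ]
level mid [0.5296 0.0351 0.116 ]
shelf corner [0.3626 0.1335 0.1   ]
shelfcorner2 [ 0.4284 -0.1597  0.1   ]
jar [0.6226 0.123  0.075 ]
knobtop [ 0.4948 -0.0973  0.145 ]
pintop [ 0.5129 -0.167   0.155 ]
plate [0.5253 0.2163 0.012 ]
plate [ 0.441  -0.2313  0.012 ]
plate [ 0.6189 -0.1896  0.012 ]
lvl [0.5176 0.0427 0.116 ]
```

```bash
python3 - <<'E'
from h import *
from cell import robot
for n in ["top","scene"]:
    c=robot.camera_info(n); d=np.load(f"{n}0.npy"); R=np.array(c['R']);t=np.array(c['t'])
    v,u=np.mgrid[:420,:560]; P=np.stack([(u-c['cx'])/c['fx']*d,(v-c['cy'])/c['fy']*d,d],-1)
    W=(P-t)@R; np.save(f"W_{n}.npy",W)
    im=cv2.imread(f"pics/{n}0.png").astype(int); b,g,r=im[...,0],im[...,1],im[...,2]
    for nm,m in [("blue",(b>r+50)&(b>g+30)),("red",(r>150)&(g<50)&(b<60))]:
        mm=m&(d>0); X=W[mm]; print(n,nm,len(X)); 
        X=X[(X[:,2]>.05)&(X[:,2]<.2)]
        print(X.mean(0),np.percentile(X,[2,50,98],axis=0).round(4).tolist())
    for q in ([(240,250),(400,200)] if n=="top" else [(200,330)]): print(q,W[q[1],q[0]])
W=np.load("W_top.npy")
m=(W[...,2]>.006)&(W[...,2]<.02)
X=W[m][:,:2]; X=X[(abs(X[:,0]-.48)<.2)&(abs(X[:,1])<.3)]
im=(m*255).astype(np.uint8)
cv2.imwrite("pics/m.png",cv2.resize(im[180:330,220:460],None,fx=3.3,fy=3.3))
for (u,v) in [(238,260),(247,300),(400,275),(389,215),(310,260),(340,230),(385,235),(291,270)]: print(u,v,W[v,u].round(4))
E
```

```text
top blue 24
[ 0.51304342 -0.16475533  0.15282801] [[0.5093, -0.1703, 0.1244], [0.5129, -0.165, 0.1565], [0.5175, -0.1587, 0.1595]]
top red 131
[ 0.49683668 -0.09774506  0.14690699] [[0.4833, -0.1129, 0.1424], [0.4946, -0.0976, 0.147], [0.5121, -0.0856, 0.1507]]
(240, 250) [0.4979172  0.19302604 0.01389685]
(400, 200) [ 0.6323637  -0.22546341  0.00212029]
scene blue 64
[ 0.51711743 -0.16745477  0.12974863] [[0.5076, -0.1724, 0.0926], [0.5175, -0.1674, 0.1281], [0.523, -0.1607, 0.1557]]
scene red 166
[ 0.50866038 -0.10338996  0.13289755] [[0.4902, -0.1187, 0.115], [0.5103, -0.1022, 0.1333], [0.5171, -0.0889, 0.1455]]
(200, 330) [ 7.36347505e-01 -1.96896352e-01  1.28921324e-04]
238 260 [0.4722 0.1973 0.016 ]
247 300 [0.3724 0.1726 0.0133]
400 275 [ 0.4368 -0.2138  0.0137]
389 215 [ 0.5904 -0.1922  0.0134]
310 260 [0.4682 0.0196 0.1226]
340 230 [ 0.5402 -0.0532  0.1006]
385 235 [ 0.5272 -0.1554  0.1151]
291 270 [0.4455 0.063  0.1152]
```

View pics/m.png

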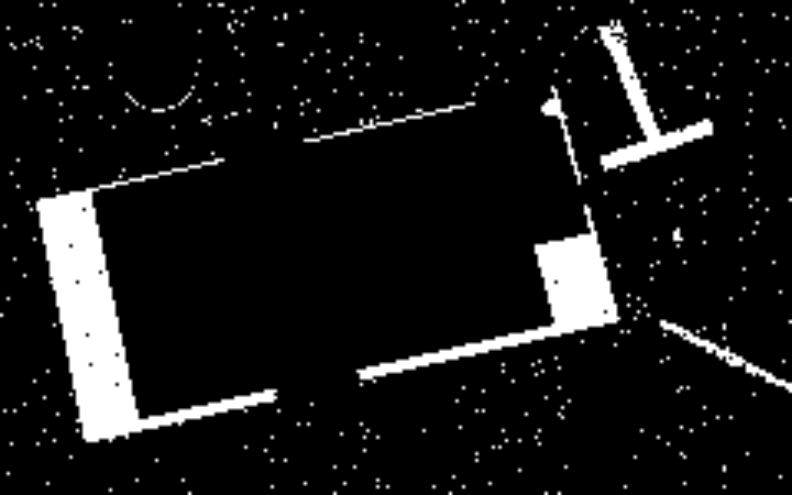

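```bash
python3 - <<'E'
from h import *
from cell import robot
from scipy.spatial.transform import Rotation as Ro
o=robot.observe(); Rt=Ro.from_euler('xyz',o['tool_rot']).as_matrix(); print(Rt.round(3))
c=robot.camera_info("wrist"); R=np.array(c['R']);t=np.array(c['t']); p=-R.T@t; print("cam",p,"in tool",Rt.T@(p-o['tool_pos'])); print("cam axes in tool cols x,y,z\n",(Rt.T@R.T).round(3))
print(np.array([i for i in dir(robot) if i[0]!='_']))
E
```

```text
[[-0.     0.907  0.42 ]
 [ 0.001  0.42  -0.907]
 [-1.     0.    -0.001]]
cam [ 0.29376819 -0.44183779  0.38446133] in tool [-0.15822848  0.08079248 -0.00049203]
cam axes in tool cols x,y,z
 [[ 0.001 -0.298  0.955]
 [ 0.    -0.955 -0.298]
 [ 1.     0.    -0.001]]
['IKError' 'camera_info' 'hand_in' 'observe' 'read_camera' 'tcp_to_grasp']
```

```bash
cat >> h.py <<'E'
from scipy.spatial.transform import Rotation as Ro
def rel(o,p,yaw):
    """deltas from observed pose to TCP p, tool down with tool y at stand y of given stand yaw"""
    Rt=Ro.from_euler('xyz',o['tool_rot']).as_matrix()
    s,c=np.sin(yaw),np.cos(yaw)
    Rd=np.array([[0,-s,c],[0,c,s],[-1,0,0]])
    print("dp",(Rt.T@(np.array(p)-o['tool_pos'])).round(4),"turn",np.degrees(Ro.from_matrix(Rt.T@Rd).as_rotvec()).round(2),"t",o['time'])
E
python3 - <<'E'
from h import *
from cell import robot
rel(robot.observe(),[.547,-.158,.30],.232)
c=robot.camera_info("top");print(-np.array(c['R']).T@c['t'])
E
```

```text
dp [-0.0735  0.4299 -0.1515] turn [-7.844e+01 -5.000e-02 -5.000e-02] t 0.15
[0.4238362  0.07344325 1.06659106]
```

Request:
move_arm([
  {"dp": [-0.03, 0.02, -0.007], "turn": [-6, 0, 0]},
  {"dp": [-0.06, 0.06, -0.02], "turn": [-13, 0, 0]},
  {"dp": [-0.073, 0.1, -0.035], "turn": [-20, 0, 0]},
  {"dp": [-0.073, 0.145, -0.05], "turn": [-28, 0, 0]},
  {"dp": [-0.073, 0.19, -0.066], "turn": [-36, 0, 0]},
  {"dp": [-0.073, 0.235, -0.082], "turn": [-44, 0, 0]},
  {"dp": [-0.073, 0.28, -0.098], "turn": [-52, 0, 0]},
  {"dp": [-0.073, 0.325, -0.114], "turn": [-60, 0, 0]},
  {"dp": [-0.073, 0.37, -0.13], "turn": [-68, 0, 0]},
  {"dp": [-0.073, 0.41, -0.145], "turn": [-75, 0, 0]},
])

```text
time: 1.15
tool_pos: [0.533, -0.1705, 0.2994]
tool_rot: [2.454, 1.57, 2.632]
contact_force: [0.1, -1.4, 0.3]
opening: 0.0918
```

```bash
python3 - <<'E'
from h import *
from cell import robot
rel(robot.observe(),[.547,-.158,.30],.232); print(robot.observe()['qpos'])
E
```

```text
dp [-0.0006  0.0098  0.016 ] turn [-3.08 -0.02 -0.01] t 1.15
[-4.46572752e-01  3.63913896e-01  1.29153653e+00  2.22139451e-05
  1.48649406e+00 -6.24741267e-01]
```

Request:
move_arm([
  {"dp": [0, 0.01, 0.016], "turn": [-3.1, 0, 0]},
  {"dp": [0, 0.01, 0.016], "turn": [-3.1, 0, 0]},
  {"dp": [0, 0.01, 0.016], "turn": [-3.1, 0, 0]},
])

```text
time: 1.45
tool_pos: [0.5455, -0.1599, 0.2992]
tool_rot: [2.98, 1.57, -3.078]
contact_force: [-0.5, 0.3, 0.3]
opening: 0.0918
```

```bash
python3 - <<'E'
from h import *
from cell import robot
import pickle
o=robot.observe(); c=robot.camera_info("wrist"); p,d=robot.read_camera("wrist"); 
pickle.dump((o,c,p,d),open("w1.pkl","wb")); cv2.imwrite("pics/w1.png",p[:,:,::-1])
print(o['tool_pos'],o['qvel'].round(3)); rel(o,[.547,-.158,.30],.232)
E
```

```text
[ 0.5454986  -0.15989481  0.29922604] [-0.028 -0.014  0.008 -0.001 -0.001 -0.   ]
dp [-0.0008  0.0015  0.0019] turn [-0.36 -0.07 -0.01] t 1.45
```

View pics/w1.png

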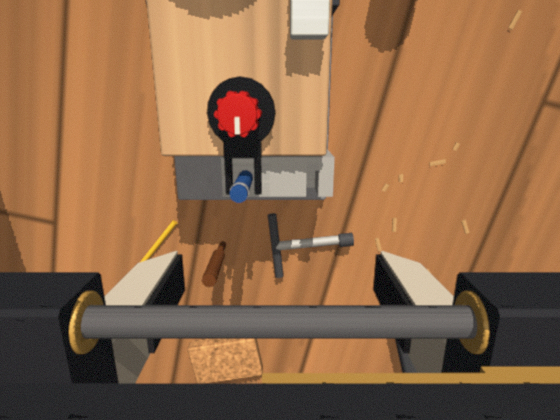

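```bash
python3 - <<'E'
import cv2
p=cv2.imread("pics/w1.png"); cv2.imwrite("pics/w1c.png",cv2.resize(p[70:220,160:360],None,fx=4,fy=4,interpolation=cv2.INTER_CUBIC))
E
```

```text
(no output)
```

View pics/w1c.png

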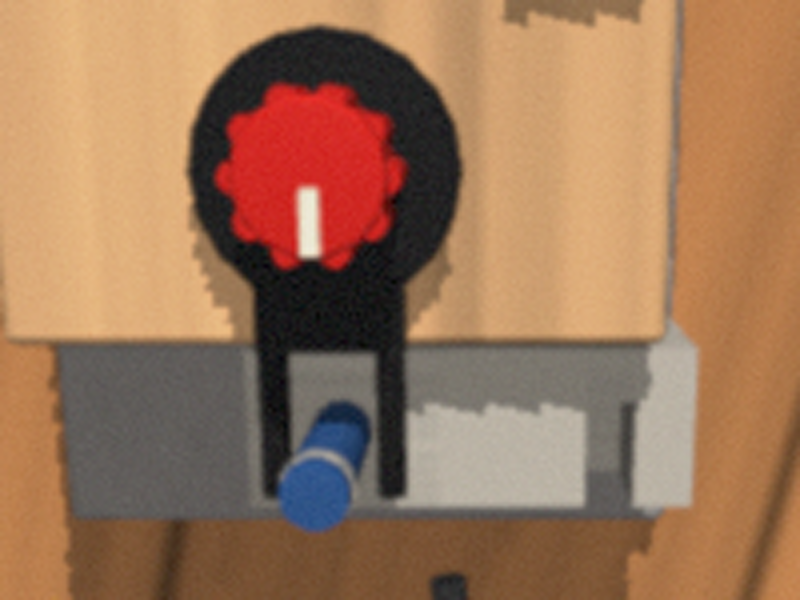

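```bash
python3 - <<'E'
from h import *
import pickle
o,c,p,d=pickle.load(open("w1.pkl","rb"))
f=lambda u,v,z: ray(c,160+(u+.5)/4-.5,70+(v+.5)/4-.5,z)
yaw=.232; A=np.array([[np.cos(yaw),np.sin(yaw)],[-np.sin(yaw),np.cos(yaw)]])
P={}
for n,u,v,z in [("pin",316,493,.155),("knob",311,175,.145),("notchL",587,480,.085),("notchR",633,480,.085),("blkright",694,500,.085),("blkrighttop",697,345,.085),("ear",269,497,.115),("earR",393,497,.115),("plateL",72,518,.012),("skirt",325,160,.111)]:
    P[n]=f(u,v,z); print(n,P[n].round(4),"rel pin stand",(A@(P[n]-P['pin'])[:2]).round(4))
W=None
v,u=np.mgrid[:420,:560]; X=np.stack([(u-c['cx'])/c['fx']*d,(v-c['cy'])/c['fy']*d,d],-1); W=(X-np.array(c['t']))@np.array(c['R'])
for q in [(239,193),(238,112),(290,182),(325,165),(325,190),(223,190)]: print(q,W[q[1],q[0]].round(4))
E
```

```text
pin [ 0.5111 -0.1656  0.155 ] rel pin stand [0. 0.]
knob [ 0.4964 -0.1014  0.145 ] rel pin stand [0.0005 0.0659]
notchL [ 0.5765 -0.1657  0.085 ] rel pin stand [ 0.0637 -0.0151]
notchR [ 0.5884 -0.163   0.085 ] rel pin stand [ 0.0758 -0.0152]
blkright [ 0.6056 -0.1647  0.085 ] rel pin stand [ 0.0922 -0.0208]
blkrighttop [ 0.5953 -0.1247  0.085 ] rel pin stand [0.0914 0.0204]
ear [ 0.498  -0.1804  0.115 ] rel pin stand [-0.0162 -0.0114]
earR [ 0.5275 -0.1737  0.115 ] rel pin stand [ 0.0141 -0.0116]
plateL [ 0.4291 -0.2314  0.012 ] rel pin stand [-0.0949 -0.0451]
skirt [ 0.4955 -0.0997  0.111 ] rel pin stand [0.     0.0678]
(239, 193) [ 0.5114 -0.1657  0.1549]
(238, 112) [ 0.4968 -0.1002  0.1461]
(290, 182) [ 0.5577 -0.1614  0.0858]
(325, 165) [ 0.589  -0.136   0.0843]
(325, 190) [ 0.5959 -0.1618  0.0848]
(223, 190) [ 0.4906 -0.186   0.0848]
```

```bash
python3 - <<'E'
from h import *
from cell import robot
rel(robot.observe(),[.511,-.1656,.122],.232)
E
```

```text
dp [ 0.1775  0.0026 -0.0343] turn [-0.42 -0.05 -0.  ] t 1.5
```

Request:
move_arm([
  {"dp": [0, 0.001, -0.018], "turn": [0, 0, 0]},
  {"dp": [0, 0.002, -0.034], "turn": [0, 0, 0]},
  {"dp": [0.03, 0.002, -0.035], "turn": [0, 0, 0]},
  {"dp": [0.06, 0.002, -0.035], "turn": [0, 0, 0]},
  {"dp": [0.09, 0.002, -0.035], "turn": [0, 0, 0]},
  {"dp": [0.11, 0.002, -0.035], "turn": [0, 0, 0]},
  {"dp": [0.11, 0.002, -0.035], "turn": [0, 0, 0]},
  {"dp": [0.11, 0.002, -0.035], "turn": [0, 0, 0]},
])

```text
time: 2.3
tool_pos: [0.511, -0.1668, 0.1905]
tool_rot: [-1.003, 1.57, -0.779]
contact_force: [0.7, 0.5, 0.5]
opening: 0.0917
```

```bash
python3 - <<'E'
from h import *
from cell import robot
import pickle
o=robot.observe(); c=robot.camera_info("wrist"); p,d=robot.read_camera("wrist"); 
cv2.imwrite("pics/w2.png",p[:,:,::-1])
print(o['tool_pos'],o['contact_force']); rel(o,[.511,-.1656,.122],.232)
E
```

```text
[ 0.51095615 -0.16676339  0.19048339] [0.7267848  0.52791408 0.45328869]
dp [0.0685 0.0012 0.0003] turn [-0.45  0.02  0.03] t 2.3
```

View pics/w2.png

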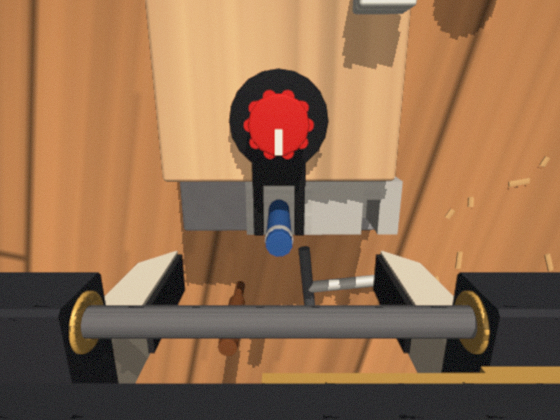

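Request:
move_arm([
  {"dp": [0.02, 0.001, 0], "turn": [-0.4, 0, 0]},
  {"dp": [0.04, 0.001, 0], "turn": [-0.4, 0, 0]},
  {"dp": [0.058, 0.001, 0], "turn": [-0.4, 0, 0]},
  {"dp": [0.068, 0.001, 0], "turn": [-0.4, 0, 0]},
  {"dp": [0.068, 0.001, 0], "turn": [-0.4, 0, 0]},
  {"dp": [0.068, 0.001, 0], "turn": [-0.4, 0, 0]},
])

```text
time: 2.95
tool_pos: [0.5117, -0.1652, 0.1229]
tool_rot: [-0.716, 1.569, -0.484]
contact_force: [0.6, -0.1, 1.1]
opening: 0.0917
```

Request:
move_arm([
  {"dp": [0, 0, 0], "turn": [0, 0, 0]},
  {"dp": [0, 0, 0], "turn": [0, 0, 0]},
  {"dp": [0, 0, 0], "turn": [0, 0, 0]},
  {"dp": [0, 0, 0], "turn": [0, 0, 0]},
  {"dp": [0, 0, 0], "turn": [0, 0, 0]},
  {"dp": [0, 0, 0], "turn": [0, 0, 0]},
  {"dp": [0, 0, 0], "turn": [0, 0, 0]},
  {"dp": [0, 0, 0], "turn": [0, 0, 0]},
], hand=0.012, squeeze=20)

```text
time: 3.75
tool_pos: [0.5111, -0.1648, 0.1217]
tool_rot: [-1.691, 1.571, -1.458]
contact_force: [0.1, 0.3, -0.5]
opening: 0.0326
```

Fingers still closing.

Request:
move_arm([
  {"dp": [0, 0, 0], "turn": [0, 0, 0]},
  {"dp": [0, 0, 0], "turn": [0, 0, 0]},
  {"dp": [0, 0, 0], "turn": [0, 0, 0]},
  {"dp": [0, 0, 0], "turn": [0, 0, 0]},
  {"dp": [0, 0, 0], "turn": [0, 0, 0]},
])

```text
time: 4.25
tool_pos: [0.511, -0.1648, 0.1217]
tool_rot: [-2.021, 1.571, -1.788]
contact_force: [-0.4, -0.3, 0.0]
opening: 0.0157
```

```bash
python3 - <<'E'
from h import *
from cell import robot
o=robot.observe()
print(o['opening'],o['tool_pos'],o['contact_force']); rel(o,[.511,-.1656,.122],.232)
E
```

```text
0.01569924640300737 [ 0.51103693 -0.16481731  0.12168166] [-0.37523697 -0.27901103  0.02624815]
dp [-0.0003 -0.0008 -0.0002] turn [ 0.06 -0.    0.  ] t 4.25
```

Request:
move_arm([
  {"dp": [-0.01, 0, 0], "turn": [0, 0, 0]},
  {"dp": [-0.025, 0, 0], "turn": [0, 0, 0]},
  {"dp": [-0.045, 0, 0], "turn": [0, 0, 0]},
  {"dp": [-0.065, 0, 0], "turn": [0, 0, 0]},
  {"dp": [-0.078, 0, 0], "turn": [0, 0, 0]},
  {"dp": [-0.082, 0, 0], "turn": [0, 0, 0]},
  {"dp": [-0.082, 0, 0], "turn": [0, 0, 0]},
  {"dp": [-0.082, 0, 0], "turn": [0, 0, 0]},
])

```text
time: 5.05
tool_pos: [0.5107, -0.1646, 0.2031]
tool_rot: [2.505, 1.57, 2.738]
contact_force: [0.3, 0.5, -1.0]
opening: 0.0155
```

```bash
python3 - <<'E'
from h import *
from cell import robot
o=robot.observe(); p,d=robot.read_camera("wrist"); cv2.imwrite("pics/w3.png",p[:,:,::-1])
print(o['opening'],o['tool_pos'],o['contact_force'])
yaw=.232;e=[np.cos(yaw)*.07-np.sin(yaw)*-.002,np.sin(yaw)*.07+np.cos(yaw)*-.002]
g=np.array([.51104,-.16482]); print(g+e); rel(o,[*(g+e),.204],.232)
E
```

```text
0.01553122893834649 [ 0.51066217 -0.16463521  0.20313519] [ 0.3381406   0.48627431 -1.01580988]
[ 0.57962444 -0.15067171]
dp [-0.0009 -0.0023  0.0703] turn [ 0.06 -0.05 -0.04] t 5.05
```

View pics/w3.png

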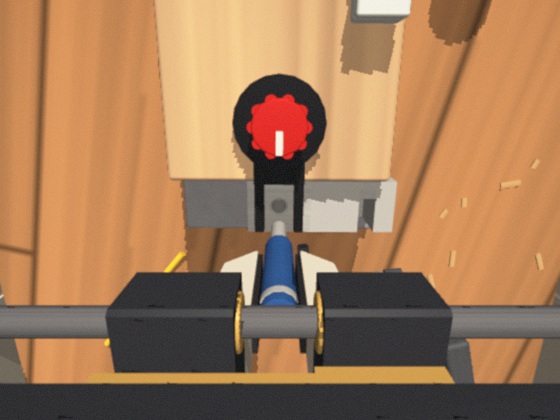

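Pin hangs straight and clear of the bore at (279,205); notch at about (370,215). Move across.

Request:
move_arm([
  {"dp": [0, -0.001, 0.015], "turn": [0, 0, 0]},
  {"dp": [0, -0.002, 0.035], "turn": [0, 0, 0]},
  {"dp": [0, -0.002, 0.055], "turn": [0, 0, 0]},
  {"dp": [0, -0.002, 0.068], "turn": [0, 0, 0]},
  {"dp": [0, -0.002, 0.07], "turn": [0, 0, 0]},
  {"dp": [0, -0.002, 0.07], "turn": [0, 0, 0]},
  {"dp": [0, -0.002, 0.07], "turn": [0, 0, 0]},
  {"dp": [0, -0.002, 0.07], "turn": [0, 0, 0]},
])

```text
time: 5.9
tool_pos: [0.579, -0.1508, 0.2037]
tool_rot: [3.046, 1.57, -3.005]
contact_force: [0.9, 0.7, -0.9]
opening: 0.0154
```

```bash
python3 - <<'E'
from h import *
from cell import robot
o=robot.observe(); p,d=robot.read_camera("wrist"); cv2.imwrite("pics/w4.png",cv2.resize(p[140:340,180:380,::-1],None,fx=3,fy=3,interpolation=cv2.INTER_CUBIC))
print(o['opening'],o['tool_pos'],o['contact_force']); rel(o,[.5796,-.1507,.122],.232)
E
```

```text
0.01536183894116853 [ 0.57901673 -0.15078311  0.20374224] [ 0.89499409  0.69706249 -0.93853857]
dp [ 0.0817 -0.0001  0.0006] turn [ 0.04 -0.02 -0.  ] t 5.9
```

View pics/w4.png

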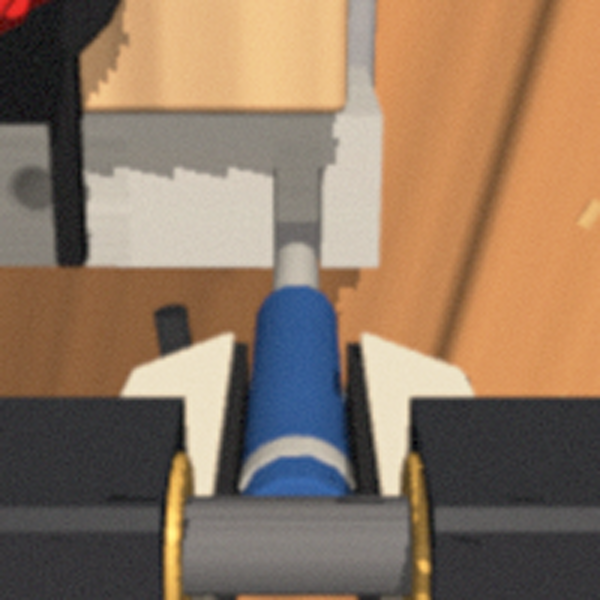

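Request:
move_arm([
  {"dp": [0.02, 0, 0.0003], "turn": [0, 0, 0]},
  {"dp": [0.037, 0, 0.0003], "turn": [0, 0, 0]},
  {"dp": [0.047, 0, 0.0003], "turn": [0, 0, 0]},
  {"dp": [0.055, 0, 0.0003], "turn": [0, 0, 0]},
  {"dp": [0.063, 0, 0.0003], "turn": [0, 0, 0]},
  {"dp": [0.07, 0, 0.0003], "turn": [0, 0, 0]},
  {"dp": [0.076, 0, 0.0003], "turn": [0, 0, 0]},
  {"dp": [0.078, 0, 0.0003], "turn": [0, 0, 0]},
  {"dp": [0.078, 0, 0.0003], "turn": [0, 0, 0]},
])

```text
time: 6.85
tool_pos: [0.5798, -0.1505, 0.1255]
tool_rot: [2.842, 1.57, 3.075]
contact_force: [0.1, -0.5, -0.3]
opening: 0.0157
```

```bash
python3 - <<'E'
from h import *
from cell import robot
o=robot.observe(); p,d=robot.read_camera("wrist"); cv2.imwrite("pics/w5.png",cv2.resize(p[140:340,180:380,::-1],None,fx=3,fy=3,interpolation=cv2.INTER_CUBIC))
print(o['opening'],o['tool_pos'],o['contact_force']); rel(o,[.5796,-.1507,.122],.232)
E
```

```text
0.015686276532077853 [ 0.57984261 -0.150505    0.12551244] [ 0.12630195 -0.49500603 -0.27537816]
dp [ 0.0035 -0.0001 -0.0003] turn [ 0.06 -0.02 -0.01] t 6.85
```

View pics/w5.png

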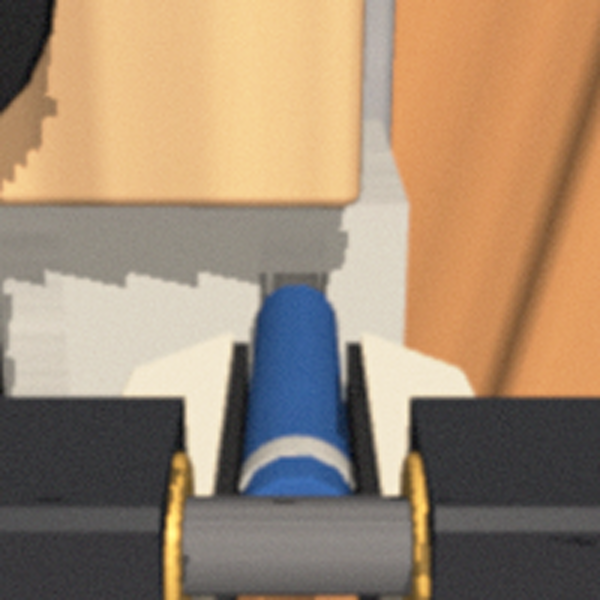

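Request:
move_arm([
  {"dp": [0.002, 0, 0], "turn": [0, 0, 0]},
  {"dp": [0.0035, 0, 0], "turn": [0, 0, 0]},
  {"dp": [0.004, 0, 0], "turn": [0, 0, 0]},
  {"dp": [0.004, 0, 0], "turn": [0, 0, 0]},
])

```text
time: 7.3
tool_pos: [0.5799, -0.1506, 0.1218]
tool_rot: [-1.014, 1.571, -0.781]
contact_force: [-0.2, -0.3, -1.3]
opening: 0.0152
```

Request:
move_arm([
  {"dp": [0, 0, 0], "turn": [0, 0, 0]},
  {"dp": [0, 0, 0], "turn": [0, 0, 0]},
  {"dp": [0, 0, 0], "turn": [0, 0, 0]},
  {"dp": [0, 0, 0], "turn": [0, 0, 0]},
  {"dp": [0, 0, 0], "turn": [0, 0, 0]},
  {"dp": [0, 0, 0], "turn": [0, 0, 0]},
  {"dp": [0, 0, 0], "turn": [0, 0, 0]},
  {"dp": [0, 0, 0], "turn": [0, 0, 0]},
], hand=0.07)

```text
time: 8.1
tool_pos: [0.5799, -0.1505, 0.1217]
tool_rot: [-2.237, 1.571, -2.004]
contact_force: [0.4, 0.4, 0.9]
opening: 0.0698
```

```bash
python3 - <<'E'
from h import *
from cell import robot
o=robot.observe(); p,d=robot.read_camera("wrist"); cv2.imwrite("pics/w6.png",cv2.resize(p[140:340,180:380,::-1],None,fx=3,fy=3,interpolation=cv2.INTER_CUBIC))
print(o['opening'],o['tool_pos'],o['contact_force'])
E
```

```text
0.06976611621162827 [ 0.57989147 -0.15054002  0.12169368] [0.37458178 0.4242586  0.922766  ]
```

View pics/w6.png

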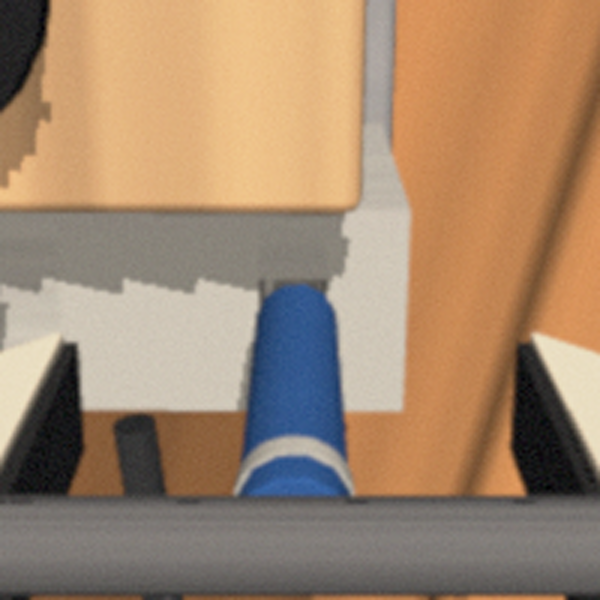

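```bash
python3 - <<'E'
from h import *
from cell import robot
o=robot.observe(); rel(o,[.496,-.1008,.20],.232); print(o['qpos'])
E
```

```text
dp [-0.0783  0.0678 -0.0701] turn [ 0.06 -0.    0.01] t 8.15
[-3.81828472e-01  5.71572539e-01  1.45497502e+00 -1.14888726e-04
  1.11497886e+00 -6.14821288e-01]
```

Request:
move_arm([
  {"dp": [-0.03, 0, 0], "turn": [0, 0, 0]},
  {"dp": [-0.06, 0, 0], "turn": [0, 0, 0]},
  {"dp": [-0.078, 0, 0], "turn": [0, 0, 0]},
  {"dp": [-0.078, 0.02, -0.02], "turn": [0, 0, 0]},
  {"dp": [-0.078, 0.045, -0.047], "turn": [0, 0, 0]},
  {"dp": [-0.078, 0.065, -0.068], "turn": [0, 0, 0]},
  {"dp": [-0.078, 0.068, -0.07], "turn": [0, 0, 0]},
  {"dp": [-0.078, 0.068, -0.07], "turn": [0, 0, 0]},
  {"dp": [-0.078, 0.068, -0.07], "turn": [0, 0, 0]},
])

```text
time: 9.05
tool_pos: [0.4971, -0.101, 0.2]
tool_rot: [-0.688, 1.569, -0.455]
contact_force: [0.2, 0.7, 0.1]
opening: 0.0697
```

```bash
python3 - <<'E'
from h import *
from cell import robot
o=robot.observe(); rel(o,[.496,-.1008,.114],.232)
for n in ["wrist","top","scene"]:
    p,d=robot.read_camera(n); cv2.imwrite(f"pics/{n}7.png",p[:,:,::-1])
a=cv2.imread("pics/top7.png");b=cv2.imread("pics/scene7.png")
cv2.imwrite("pics/j7.png",np.hstack([cv2.resize(a[180:330,225:425],(800,600)),])) ; cv2.imwrite("pics/s7.png",cv2.resize(b[170:290,140:300],(800,600),interpolation=cv2.INTER_CUBIC))
E
```

```text
dp [ 0.086   0.0006 -0.0011] turn [0.06 0.06 0.05] t 9.05
```

View pics/wrist7.png

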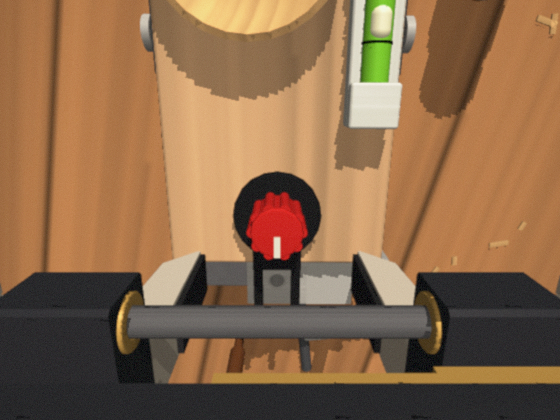

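View pics/j7.png

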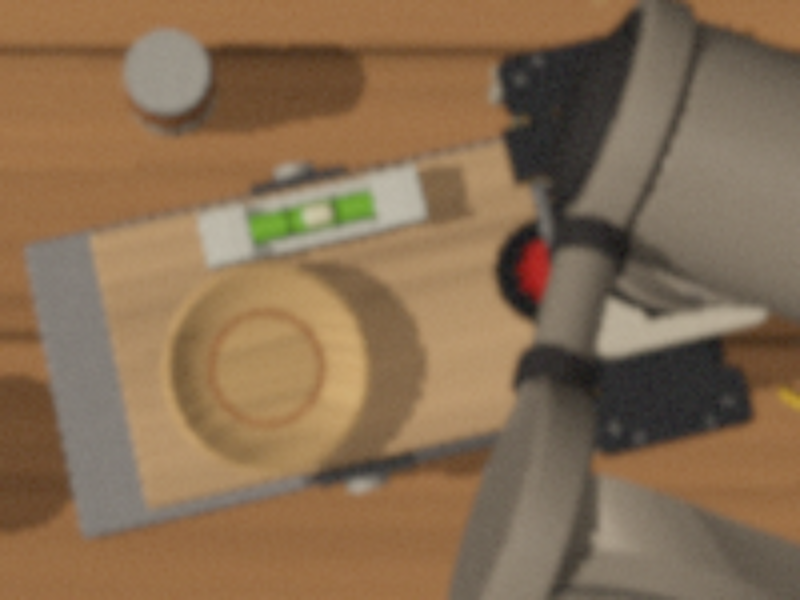

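View pics/s7.png

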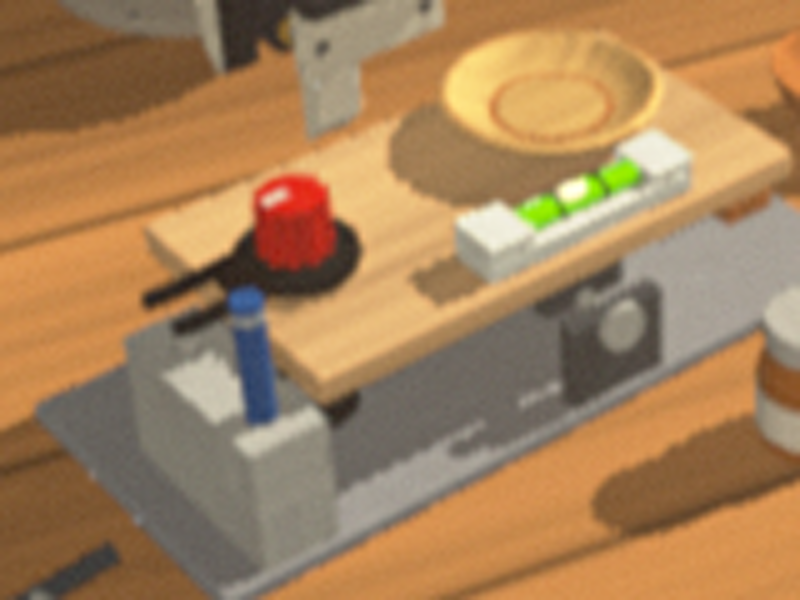

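Request:
move_arm([
  {"dp": [0.03, 0.0006, -0.001], "turn": [0, 0, 0]},
  {"dp": [0.055, 0.0006, -0.001], "turn": [0, 0, 0]},
  {"dp": [0.073, 0.0006, -0.001], "turn": [0, 0, 0]},
  {"dp": [0.08, 0.0006, -0.001], "turn": [0, 0, 0]},
  {"dp": [0.083, 0.0006, -0.001], "turn": [0, 0, 0]},
  {"dp": [0.083, 0.0006, -0.001], "turn": [0, 0, 0]},
])

```text
time: 9.8
tool_pos: [0.4954, -0.1004, 0.1169]
tool_rot: [-0.714, 1.57, -0.481]
contact_force: [-0.4, 0.9, 1.1]
opening: 0.07
```

Request:
move_arm([
  {"dp": [0, 0, 0], "turn": [0, 0, 0]},
  {"dp": [0, 0, 0], "turn": [0, 0, 0]},
  {"dp": [0, 0, 0], "turn": [0, 0, 0]},
  {"dp": [0, 0, 0], "turn": [0, 0, 0]},
  {"dp": [0, 0, 0], "turn": [0, 0, 0]},
  {"dp": [0, 0, 0], "turn": [0, 0, 0]},
  {"dp": [0, 0, 0], "turn": [0, 0, 0]},
  {"dp": [0, 0, 0], "turn": [0, 0, 0]},
], hand=0.028, squeeze=20)

```text
time: 10.6
tool_pos: [0.4953, -0.1002, 0.1169]
tool_rot: [-0.52, 1.57, -0.287]
contact_force: [2.0, -0.1, 0.1]
opening: 0.0341
```

```bash
python3 - <<'E'
from h import *
from cell import robot
o=robot.observe(); rel(o,[.496,-.1008,.114],.232); print(o['opening'],o['contact_force'],o['tool_pos'])
E
```

```text
dp [ 0.0029 -0.0007  0.0005] turn [0.06 0.04 0.02] t 10.6
0.0341196230286278 [ 2.04301381 -0.07866513  0.12904129] [ 0.49532118 -0.10019828  0.11686728]
```

Request:
move_arm([
  {"dp": [0.0005, -0.0003, 0.0004], "turn": [0, 0, 0]},
  {"dp": [0.001, -0.0003, 0.0004], "turn": [0, 0, 0]},
  {"dp": [0.0015, -0.0003, 0.0004], "turn": [0, 0, 0]},
  {"dp": [0.002, -0.0003, 0.0004], "turn": [0, 0, 0]},
  {"dp": [0.002, -0.0003, 0.0004], "turn": [0, 0, 0]},
  {"dp": [0.002, -0.0003, 0.0004], "turn": [0, 0, 0]},
])

```text
time: 11.2
tool_pos: [0.4958, -0.1009, 0.1154]
tool_rot: [-1.01, 1.569, -0.777]
contact_force: [-0.2, -1.0, 6.6]
opening: 0.0332
```

Request:
move_arm([
  {"dp": [0.0005, 0, 0], "turn": [0, 0, 0]},
  {"dp": [0.0008, 0, 0], "turn": [0, 0, 0]},
  {"dp": [0.0008, 0, 0], "turn": [0, 0, 0]},
  {"dp": [0.0008, 0, 0], "turn": [0, 0, 0]},
])

```text
time: 11.6
tool_pos: [0.4959, -0.1011, 0.1149]
tool_rot: [-1.023, 1.569, -0.789]
contact_force: [-0.1, -1.2, 8.6]
opening: 0.0332
```

```bash
cat > look.py <<'E'
import sys
from h import *
from cell import robot
k=sys.argv[1]
for n in ["top","scene"]:
    p,d=robot.read_camera(n); cv2.imwrite(f"pics/{n}{k}.png",p[:,:,::-1])
a=cv2.imread(f"pics/top{k}.png");b=cv2.imread(f"pics/scene{k}.png")
A=cv2.resize(a[220:250,268:338],(700,300),interpolation=cv2.INTER_CUBIC); B=cv2.resize(b[188:230,225:285],(420,294),interpolation=cv2.INTER_CUBIC)
o=np.zeros((600,700,3),np.uint8);o[:300]=A;o[304:598,:420]=B; cv2.imwrite(f"pics/l{k}.png",o)
F=[robot.observe()['contact_force']]
for i in range(0): pass
o=robot.observe(); print(o['time'],o['tool_pos'].round(4),o['contact_force'].round(2),o['opening'],o['torque'])
E
python3 look.py 8
```

```text
11.7 [ 0.4959 -0.1011  0.1149] [-0.12 -2.22  9.11] 0.03347944416036982 [-0.20946784  0.09223026  0.04099249]
```

View pics/l8.png

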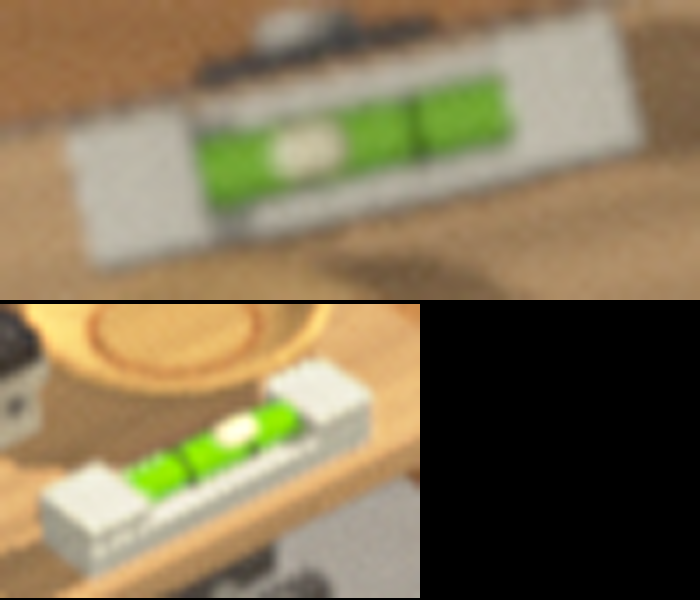

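Request:
move_arm([
  {"dp": [0, 0, 0], "turn": [2, 0, 0]},
  {"dp": [-0.0001, 0, 0], "turn": [5, 0, 0]},
  {"dp": [-0.0002, 0, 0], "turn": [8, 0, 0]},
  {"dp": [-0.0003, 0, 0], "turn": [11, 0, 0]},
  {"dp": [-0.0004, 0, 0], "turn": [14, 0, 0]},
  {"dp": [-0.0004, 0, 0], "turn": [17, 0, 0]},
  {"dp": [-0.0005, 0, 0], "turn": [20, 0, 0]},
  {"dp": [-0.0006, 0, 0], "turn": [23, 0, 0]},
  {"dp": [-0.0006, 0, 0], "turn": [25, 0, 0]},
  {"dp": [-0.0006, 0, 0], "turn": [25, 0, 0]},
])

```text
time: 12.7
tool_pos: [0.4966, -0.1008, 0.1156]
tool_rot: [-0.146, 1.567, -0.35]
contact_force: [1.8, -0.6, 8.1]
opening: 0.0335
```

```bash
python3 look.py 9
```

```text
12.8 [ 0.4966 -0.1008  0.1156] [ 1.96 -0.44  7.04] 0.033589247878954974 [ 0.0939742  -0.18713838 -0.03936248]
```

View pics/l9.png

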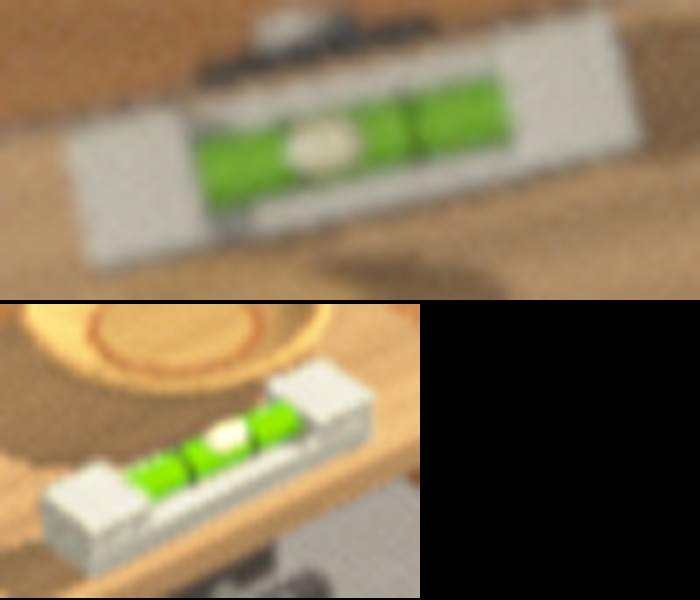

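Request:
move_arm([
  {"dp": [0, 0, 0], "turn": [2, 0, 0]},
  {"dp": [0, 0, 0], "turn": [5, 0, 0]},
  {"dp": [-0.0001, 0, 0], "turn": [8, 0, 0]},
  {"dp": [-0.0001, 0, 0], "turn": [11, 0, 0]},
  {"dp": [-0.0001, 0, 0], "turn": [14, 0, 0]},
  {"dp": [-0.0002, 0, 0], "turn": [17, 0, 0]},
  {"dp": [-0.0002, 0, 0], "turn": [20, 0, 0]},
  {"dp": [-0.0002, 0, 0], "turn": [23, 0, 0]},
  {"dp": [-0.0002, 0, 0], "turn": [25, 0, 0]},
  {"dp": [-0.0002, 0, 0], "turn": [25, 0, 0]},
])

```text
time: 13.8
tool_pos: [0.4974, -0.101, 0.1162]
tool_rot: [0.328, 1.565, -0.313]
contact_force: [4.2, -0.1, 8.7]
opening: 0.0335
```

```bash
python3 look.py 10; python3 -c "
from cell import robot;import cv2
p,d=robot.read_camera('wrist');cv2.imwrite('pics/w10.png',p[:,:,::-1])"
```

```text
13.9 [ 0.4974 -0.101   0.1162] [ 4.33 -0.01  8.21] 0.033749093883942385 [ 0.09546799 -0.47279982 -0.01349722]
```

View pics/l10.png

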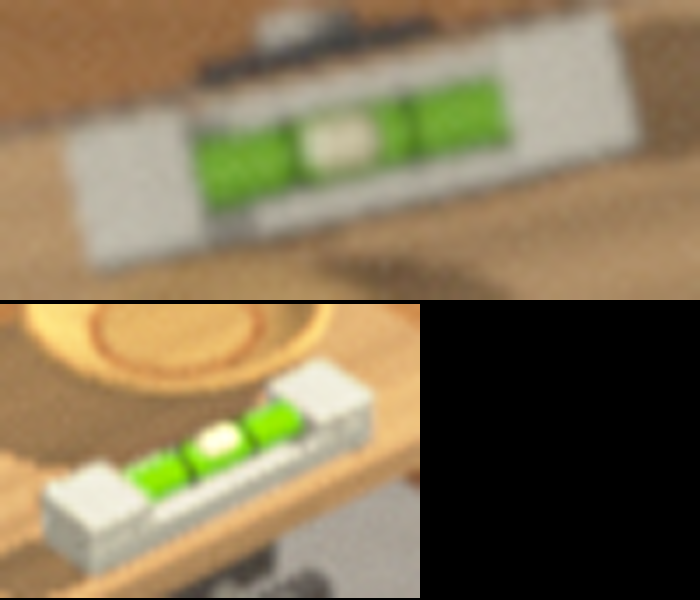

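View pics/w10.png

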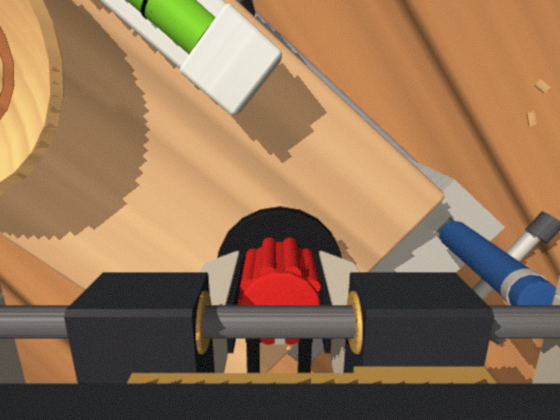

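```bash
cat > prof.py <<'E'
import sys
from h import *
from cell import robot
k=sys.argv[1]
# level geometry: use stand frame; level mid from vial line observed
for n,(a,b) in {"top":((268+20.0/1,0),0)}.items(): pass
im=cv2.imread(f"pics/top{k}.png").astype(float)
# vial axis in crop coords (200,172)->(512,105), scale 10
def prof(im,p0,p1,w,N):
    s=np.linspace(0,1,N); p0=np.array(p0,float);p1=np.array(p1,float);d=(p1-p0)/np.linalg.norm(p1-p0);nrm=np.array([-d[1],d[0]])
    acc=0
    for o in w:
        q=p0+s[:,None]*(p1-p0)+nrm*o
        acc=acc+cv2.remap(im.astype(np.float32),q[None,:,0].astype(np.float32),q[None,:,1].astype(np.float32),cv2.INTER_LINEAR)[0]
    return acc/len(w)
def show(n,im,p0,p1):
    P=prof(im,p0,p1,[-.8,0,.8],64); L=np.linalg.norm(np.subtract(p1,p0)); s=np.linspace(0,L,64)
    blue=P[:,0]; g=P[:,1]
    print(n,"step px",L/63); print("B",blue.astype(int).tolist()); print("G",g.astype(int).tolist())
    w=np.clip(blue-blue.min()-25,0,None); 
    return s
show("top",cv2.imread(f"pics/top{k}.png"),(268+200/10-.5,220+172/10-.5),(268+512/10-.5,220+105/10-.5))
show("scene",cv2.imread(f"pics/scene{k}.png"),(225+130/7-.5,188+(481-304)/7-.5),(225+303/7-.5,188+(412-304)/7-.5))
E
python3 prof.py 10; python3 prof.py 8
```

```text
top step px 0.5065283058883902
B [92, 71, 61, 55, 54, 53, 54, 54, 51, 49, 50, 52, 53, 53, 51, 48, 48, 48, 51, 58, 80, 105, 128, 148, 157, 162, 161, 158, 157, 157, 156, 154, 150, 144, 133, 119, 100, 80, 66, 56, 50, 47, 44, 40, 42, 46, 48, 50, 50, 50, 52, 54, 53, 52, 51, 50, 50, 50, 55, 66, 82, 107, 131, 149]
G [160, 160, 163, 165, 167, 167, 167, 167, 165, 164, 164, 165, 165, 166, 164, 161, 156, 149, 143, 138, 149, 165, 178, 189, 193, 195, 193, 190, 189, 189, 188, 187, 183, 178, 171, 164, 160, 159, 160, 160, 156, 150, 143, 138, 142, 152, 158, 163, 164, 165, 165, 165, 165, 165, 164, 165, 165, 164, 164, 165, 167, 170, 175, 180]
scene step px 0.4223413078492497
B [150, 125, 99, 76, 59, 49, 45, 38, 35, 36, 36, 35, 31, 27, 25, 24, 25, 24, 25, 27, 25, 21, 25, 37, 57, 82, 108, 134, 158, 177, 190, 195, 195, 195, 196, 197, 194, 186, 169, 141, 104, 72, 42, 25, 19, 16, 12, 8, 6, 6, 4, 2, 2, 3, 3, 2, 3, 6, 17, 40, 71, 105, 135, 161]
G [231, 231, 230, 230, 231, 233, 234, 233, 231, 231, 232, 234, 234, 234, 232, 230, 224, 212, 195, 183, 180, 189, 205, 220, 228, 232, 234, 236, 240, 245, 247, 248, 249,
[... 706 characters left out ...]
, 163, 164, 164, 164, 165, 165, 165, 165, 164, 164, 165, 165, 166, 170, 175, 180]
scene step px 0.4223413078492497
B [127, 100, 72, 50, 38, 37, 38, 35, 31, 30, 30, 28, 23, 19, 14, 8, 7, 11, 16, 21, 21, 16, 9, 5, 4, 2, 0, 2, 5, 13, 29, 51, 78, 105, 128, 149, 164, 175, 182, 185, 185, 183, 178, 172, 161, 140, 115, 86, 56, 30, 13, 4, 3, 3, 2, 1, 4, 11, 24, 46, 74, 106, 137, 164]
G [226, 226, 226, 226, 228, 230, 232, 231, 229, 229, 230, 232, 233, 234, 231, 226, 218, 207, 192, 185, 186, 197, 212, 225, 232, 235, 234, 233, 232, 232, 232, 231, 231, 232, 235, 238, 242, 245, 246, 245, 243, 241, 238, 238, 239, 239, 240, 239, 237, 234, 233, 233, 233, 232, 232, 232, 231, 228, 224, 215, 204, 197, 199, 203]
```

Request:
move_arm([
  {"dp": [0, 0.0001, 0.0002], "turn": [2, 0, 0]},
  {"dp": [0, 0.0002, 0.0004], "turn": [5, 0, 0]},
  {"dp": [0, 0.0004, 0.0006], "turn": [8, 0, 0]},
  {"dp": [0, 0.0004, 0.0006], "turn": [11, 0, 0]},
  {"dp": [0, 0.0004, 0.0006], "turn": [14, 0, 0]},
  {"dp": [0, 0.0004, 0.0006], "turn": [15, 0, 0]},
  {"dp": [0, 0.0004, 0.0006], "turn": [15, 0, 0]},
  {"dp": [0, 0.0004, 0.0006], "turn": [15, 0, 0]},
  {"dp": [0, 0.0004, 0.0006], "turn": [15, 0, 0]},
])

```text
time: 14.85
tool_pos: [0.4981, -0.1013, 0.1164]
tool_rot: [0.504, 1.565, -0.398]
contact_force: [2.6, -1.6, 9.0]
opening: 0.0337
```

```bash
python3 look.py 11; python3 prof.py 11
```

```text
14.95 [ 0.4981 -0.1014  0.1164] [ 2.57 -1.    9.53] 0.03342848636290561 [-0.09754234 -0.2951053  -0.0334841 ]
top step px 0.5065283058883902
B [93, 71, 60, 53, 53, 53, 52, 52, 53, 54, 53, 52, 52, 51, 51, 52, 49, 45, 45, 46, 58, 74, 96, 119, 138, 154, 159, 161, 160, 158, 157, 156, 156, 155, 149, 141, 127, 112, 94, 76, 61, 50, 44, 41, 42, 46, 49, 52, 53, 52, 50, 51, 51, 51, 51, 52, 52, 51, 56, 66, 83, 108, 130, 148]
G [160, 161, 163, 166, 166, 166, 166, 166, 167, 167, 167, 166, 165, 165, 165, 163, 156, 150, 144, 141, 148, 159, 171, 182, 189, 195, 196, 195, 193, 191, 189, 188, 187, 186, 182, 176, 168, 161, 158, 156, 151, 145, 140, 137, 142, 152, 159, 164, 166, 165, 164, 164, 165, 165, 165, 166, 166, 165, 165, 166, 168, 172, 175, 179]
scene step px 0.4223413078492497
B [150, 127, 102, 80, 64, 54, 46, 38, 36, 36, 37, 36, 30, 26, 24, 24, 24, 24, 25, 30, 32, 35, 46, 67, 94, 122, 148, 169, 184, 193, 198, 199, 198, 197, 196, 193, 181, 156, 123, 88, 54, 34, 24, 22, 20, 15, 10, 6, 4, 3, 3, 5, 6, 5, 3, 2, 2, 6, 19, 43, 71, 102, 133, 161]
G [231, 231, 231, 231, 232, 234, 234, 233, 232, 232, 233, 234, 234, 234, 232, 229, 223, 212, 194, 181, 178, 186, 202, 218, 229, 235, 239, 242, 246, 248, 249, 249, 249, 249, 249, 250, 249, 248, 245, 237, 224, 208, 193, 185, 191, 203, 217, 228, 233, 234, 235, 235, 234, 234, 234, 233, 233, 232, 231, 227, 223, 217, 210, 206]
```

View pics/l11.png

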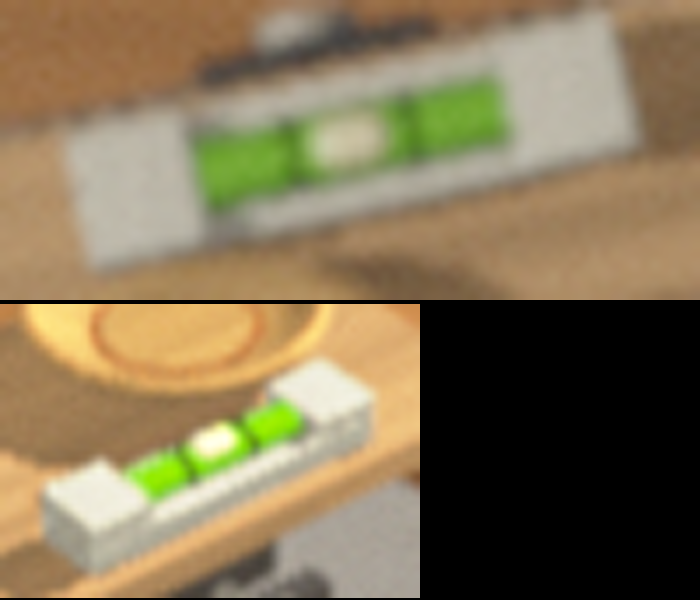

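Request:
move_arm([
  {"dp": [0.0001, 0, 0.0], "turn": [2, 0, 0]},
  {"dp": [0.0001, 0, 0], "turn": [4, 0, 0]},
  {"dp": [0.0001, 0, 0], "turn": [4, 0, 0]},
  {"dp": [0.0001, 0, 0], "turn": [4, 0, 0]},
  {"dp": [0.0001, 0, 0], "turn": [4, 0, 0]},
  {"dp": [0.0001, 0, 0], "turn": [4, 0, 0]},
  {"dp": [0.0001, 0, 0], "turn": [4, 0, 0]},
  {"dp": [0.0001, 0, 0], "turn": [4, 0, 0]},
  {"dp": [0.0001, 0, 0], "turn": [4, 0, 0]},
  {"dp": [0.0001, 0, 0], "turn": [4, 0, 0]},
])

```text
time: 15.95
tool_pos: [0.4982, -0.1014, 0.1164]
tool_rot: [0.565, 1.565, -0.407]
contact_force: [2.1, -0.6, 10.3]
opening: 0.0336
```

```bash
python3 look.py 12; python3 prof.py 12 | grep -v "^B x"; python3 -c "
import cv2
b=cv2.imread('pics/scene12.png');cv2.imwrite('pics/s12.png',cv2.resize(b[170:320,70:340],None,fx=2.9,fy=2.9,interpolation=cv2.INTER_CUBIC))"
```

```text
16.05 [ 0.4982 -0.1015  0.1164] [ 2.96 -1.05  9.89] 0.03354544415376743 [-0.15967656 -0.36720933 -0.02760366]
top step px 0.5065283058883902
B [91, 70, 60, 54, 54, 53, 53, 53, 53, 53, 53, 52, 52, 52, 51, 50, 48, 45, 42, 41, 51, 64, 85, 109, 132, 151, 159, 162, 161, 159, 158, 158, 157, 156, 151, 145, 134, 118, 99, 80, 65, 53, 46, 45, 46, 46, 48, 52, 53, 52, 52, 52, 52, 52, 52, 53, 53, 53, 57, 65, 81, 105, 129, 148]
G [159, 161, 163, 165, 166, 167, 167, 167, 167, 166, 166, 166, 165, 165, 164, 163, 157, 149, 142, 137, 145, 155, 166, 176, 185, 193, 195, 196, 194, 191, 190, 189, 189, 188, 184, 179, 172, 164, 159, 154, 150, 144, 141, 141, 146, 153, 159, 165, 166, 165, 165, 166, 166, 165, 166, 166, 166, 165, 165, 165, 167, 171, 175, 180]
scene step px 0.4223413078492497
B [148, 125, 100, 78, 61, 50, 45, 39, 38, 37, 37, 35, 29, 24, 23, 24, 26, 26, 27, 30, 33, 42, 62, 86, 112, 137, 160, 178, 191, 197, 198, 198, 198, 197, 196, 192, 176, 147, 110, 75, 41, 24, 20, 21, 21, 17, 13, 10, 6, 3, 3, 4, 5, 4, 2, 1, 2, 7, 20, 42, 70, 102, 133, 161]
G [230, 230, 230, 229, 230, 233, 234, 234, 232, 232, 233, 234, 233, 233, 232, 230, 224, 213, 196, 182, 177, 186, 203, 220, 231, 237, 241, 245, 248, 249, 249, 249, 249, 249, 249, 250, 250, 248, 243, 235, 223, 207, 192, 185, 192, 203, 218, 228, 234, 235, 235, 235, 234, 233, 232, 232, 233, 233, 231, 228, 223, 217, 210, 207]
```

View pics/s12.png

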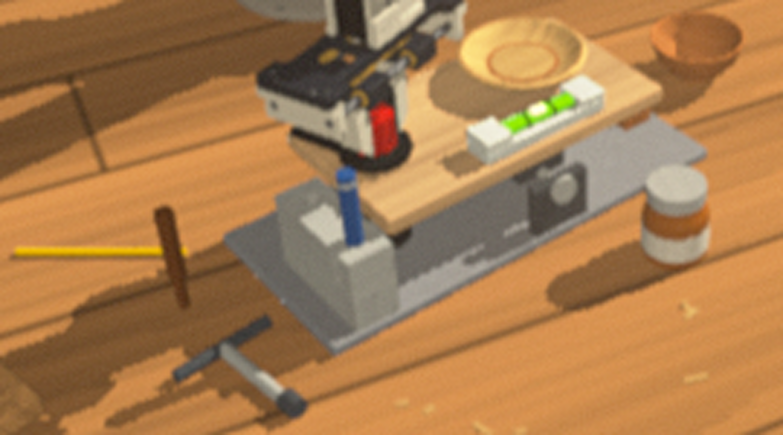

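```bash
python3 -c "
from cell import robot
o=robot.observe();print(o['contact_force'],o['qvel'].round(4));print(robot.hand_in())"
```

```text
[ 2.95684668 -1.04687627  9.89076706] [ 0.0017  0.0024 -0.0011  0.     -0.0001  0.0003]
the job is handed in; nothing more can be done
None
```

I parked the blue lock pin in the notch, levelled the shelf and handed the job in at 16 s, still gripping the knob and pressing down. The hand-in gave no verdict.

- **Pin:** I drew it out of the bore, moved it 70 mm across and lowered it into the notch. Its gripping height ended the same as it started, so it is fully down. It was let go, and the last scene picture shows it upright and untouched.
- **Levelling:** I gripped the red knob, pressed it down and turned it about 69° clockwise.
- **Push:** The last reading was about 9.9 N down and the arm was at rest. There is also a small sideways push of about 3 N. I judged the shelf seated from this force, because the seat angle cannot be read directly.
- **Bubble:** The two cameras disagree slightly. The top camera reads about −0.75 mm and the scene camera about +0.65 mm; both are within the 4 mm limit.
- **Bystanders:** The bowl, wax jar and chuck key look unmoved in the last picture.

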